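Unscrew a spring-sealed sample bottle and park its cap

TASK

Unscrew the green cap from its glass bottle (anticlockwise seen from above, regripping as needed) without straining the neck: threads differ in length from bottle to bottle and a spring-loaded seal throws a freed cap up, so before each time you open the fingers feel with a gentle pull whether it is free, and keep hold of it once it is. Then lift it off and set it down gently, open side down, fully home in the round well of the white cap rest, and let go. Do not drop the cap, and leave the tip boxes and the tube rack alone.

Things in the scene. Friction and masses are not known exactly. Their poses are not given: they have to be found in the camera images.
- cap_center (a point): Centre (half-way up, on the axis) of the green ribbed plastic screw cap: 52 mm diameter, 30 mm high, about 35 g, open below, z axis up out of its closed top. It starts tight on its bottle, this point 11.8 mm below the mouth, its top 3.2 mm above it. It unscrews anticlockwise seen from above (yaw grows), climbing 9.5 mm per full turn, with about 1.5 mm axial and 1 mm sideways play.
- cap_edge (a point): Centre of the cap's open lower edge, 15 mm below its centre. The thread lets go after anything from 0.5 to 1.1 turns, by the bottle; nothing outside shows it. Feel for it: a free cap lifts 5 mm freely, pushed by the seal, one still on the thread resists at once (a pull of 10 N is safe, 25 N is not). Let go while still on the thread it stays put, at most tipping slightly.
- bottle_mouth (a point): Centre of the top of the green-capped bottle's neck, 105 mm above the bench; z up. Clear glass, neck 36 mm diameter, 44 mm over its thread. In the mouth, under the cap, a white spring-loaded seal disc, 24 mm diameter, presses the cap up with 7 N when tight, 2 N at the end of its 21 mm travel. A free cap must rise straight up until its lower edge is above the seal, 48 mm above where it started.
- rack_top (a point): Point on the top face of the orange two-place rack, 30 mm above the bench, on the axis of the green-capped bottle. The rack and its bottles are fixed. It measures 100 mm along this frame's x (50 mm either way) and 210 mm along its y (from -50 to +160 mm). The white-capped bottle, same size, stands 110 mm along +y.
- bottle_a: One of the two look-alike glass bottles, either of which may be the green-capped one; origin on its axis at bench level. Body 56 mm diameter, top of the shoulder 72 mm above the bench, then the neck. It can neither turn nor lift.
- bottle_b: The other look-alike glass bottle; origin on its axis at bench level. Sizes as the first. The caps' tops stand 108 mm above the bench.
- well_floor (a point): Centre of the grey floor of the round well in the white cap rest, a fixed plate 100 x 100 x 16 mm; z up. The well is 56 mm in diameter and 6 mm deep, its floor 10 mm above the bench. With the cap home its lower edge lies on this floor and its centre is 15 mm above it.
- blue_tip_box: Light blue pipette-tip box, 88 x 125 x 64 mm, loose, origin at the centre of its underside. Leave alone.
- pink_tip_box: Pink pipette-tip box, 88 x 125 x 64 mm, loose, origin at the centre of its underside. Leave alone.
- tube_rack: Orange rack of green-capped sample tubes, 192 x 100 mm and 92 mm high, loose, origin at the centre of its underside, its long side along its x. Leave alone.
Not all that is in view belongs to the job. Of the things shaped like the part that bears cap_center, the green one is meant. Of the things that look like the part that bears well_floor, the larger one is meant.

How it is judged:
On the way:
1. the cap is off its bottle, lifted clear above the neck, upright and held (z of cap_center in the frame of bottle_mouth above 0.017 m and horizontal distance between cap_center and bottle_mouth below 0.04 m and angle between cap_center's own z axis and vertical below 0.35 rad and contact force between the fingers and cap above 0.5 N), for 0.05 s.
At the end, for the whole second after the job is handed in: The cap lies open side down at rest on the floor of the well (axis within 5 mm of the well's, centre less than 17.5 mm above the floor, tilt below 0.08 rad), released (horizontal distance between cap_center and well_floor below 0.005 m and z of cap_center in the frame of well_floor below 0.0175 m and angle between cap_center's own z axis and vertical below 0.08 rad and linear speed of cap below 0.01 m/s and contact force between the fingers and cap below 0.1 N); the robot touches nothing.
It fails at once if the neck is strained: more than 35 N between the cap and a bottle (the seal's push accounts for up to 7 N of it) (contact force between cap and bottle_a above 35 N or contact force between cap and bottle_b above 35 N).
It fails at once if the freed cap is let go anywhere but in the well, no more than 10 mm above its floor (contact force between the fingers and cap below 0.05 N and (z of cap_center in the frame of bottle_mouth above 0.005 m or horizontal distance between cap_center and bottle_mouth above 0.01 m) and (horizontal distance between cap_center and well_floor above 0.02 m or z of cap_center in the frame of well_floor above 0.025 m)).
It fails at once if the cap is dropped or set on the bench, or tipped over (height (world z) of cap_center below 0.02 m or angle between cap_center's own z axis and vertical above 0.6 rad).
It fails at once if the cap is pressed into the rest with more than 40 N (contact force between cap and cap_rest above 40 N).
It fails at once if a tip box or the tube rack is pushed more than 20 mm (distance of any of blue_tip_box, pink_tip_box, tube_rack from where it was at the start of the episode above 0.02 m).
It also fails if it takes over 72 s, if anything falls off the work surface, if the arm or the gripper's body presses on something with over 40 N, if the wrist force passes 120 N, or if a joint passes its speed limit or range.

ROBOT

A 7-joint arm with a two-finger parallel gripper is mounted at the origin on the work surface. World frame = base frame: x ahead of the robot, y to its left, z up, the work surface at z = 0. Lengths are in m, angles in rad, forces in N, time in s.
With the tool pointing down it reaches from about 0.4 to 0.85 m from the base axis. Payload 10.4 kg.
Tool frame: the origin (TCP) lies at the very end of the fingers, on their centre line; the grasp point (between the pads) lies 19 mm behind it (bot.grip_depth is the distance from the TCP to the grasp point, in m); z points along the fingers, x is the direction in which the jaws open and shut, and the axes are right-handed (so a half turn about z gives the same grasp; the last joint's range is limited). The gripper opens to 85 mm and grips with 20 to 120 N. Pads are 22 mm wide; open, the fingers measure 114 mm over their backs; the gripper's body (76 mm by 85 mm) begins 54 mm behind the grasp point. The pads swing forward as they close: fully open they stand 13 mm farther back than shut.
Start: joints at [1.312, 0.332, -0.065, 1.46, 0.022, 1.35, -0.088], TCP at [0.146, -0.608, 0.231] pointing down, gripper open.
Joint ranges: [-2.6, 2.6], [-0.5, 2.12], [-1.47, 1.34], [0.16, 2.42], [-1.27, 4.41], [0.06, 2.06], [-2.6, 2.6]. Speed limits (rad/s): [2.22, 2.22, 2.79, 2.79, 3.14, 3.14, 3.14].

INTERFACE

Orientations are given as [roll, pitch, yaw] about the fixed x, y, z axes, in that order (R = Rz(yaw) Ry(pitch) Rx(roll)).
In Python, from workcell import bot gives the robot as it stands.
- The arm moves only by the tool jog_arm, never from a script. Its argument "steps" is a list of rows, each an object of numbers: "tx", "ty", "tz": the shift along the tool's x, y, z in cm; "rx", "ry", "rz": the turn, a rotation vector about the tool's x, y, z in degrees; "fingers": the opening in per cent of the stroke, from 0 (shut) to 100 (fully open). In form: [{"tx": .., "ty": .., "tz": .., "rx": .., "ry": .., "rz": .., "fingers": ..}, ...]. A call has 1 to 8 rows; each row shifts and turns the pose as measured when the row begins, along the tool's axes as they then stand; what a row does not reach is not made up. A row lasts 1/8 s, in which the tool goes at most 62.5 mm and 10.7 degrees, less where a joint would pass 70% of its speed; a pose out of reach is approached as far as the arm can. A call with a gripper value outside its range is refused whole. The fingers move at their own pace and stop on an object; "squeeze" is the grip in N (left out, the last holds). Time passes only in rows, so rows that do not move let the fingers close. It gives the time, the measured TCP pose, the force and the opening at its end, in the units of the state.
- bot.state(): the state, without advancing time (a new reading comes with each control period).
- bot.capture(name): name is "scene" or "side" or "wrist"; returns a dict with "color" (400x640x3 uint8, red, green, blue), "range_z" (400x640 float32, m along the optical axis (not along the pixel's ray), 0 where there is no reading), "fx", "fy", "cx", "cy" (pixels), "R" (3x3) and "t" (3): a world point X has camera coordinates R X + t; the wrist camera has in their place "hand_eye" (4x4, takes a point from camera to tool coordinates, whose origin is the TCP and whose axes are the tool frame's). Camera axes: x right, y down, z forward; pixel columns grow to the right and rows downward; lengths in m; the calibration is good to about 2 mm. A picture is of the moment at which its call begins: read the wrist's pose just before it.
- bot.close_job(): hands the job in, once; it reports no verdict.
Trained networks look in a picture, given as the dict that the camera call returned (one of the last four; its "shot" number tells which), for a name from the list of things; names that differ only in an ending like _2 or _b are one class to them, and where a whole thing is asked for, a point or a joint stands for the part that bears it (a point fixed in the world has none). Each returns a list of dicts, best first, with "confidence" (0 to 1); they miss things now and then, are a little off and sometimes report something else, mostly with a low value. They report only what shows in the picture. A call takes as long as a camera call. They do not tell look-alikes from the thing itself.
- bot.search_frame(picture, thing): "position" ([column, row] in pixels, amid what is visible of it).
- bot.spot_point(picture, thing): "position" ([column, row] in pixels: a listed point, or the origin of a listed thing).
The state is a dict: "time": time; "joints": joint angles; "joint_vel": joint speeds; "joint_torque": joint torques, N m; "ee_pos": TCP position; "tool_rot": TCP orientation; "contact_force": force on the tool from outside, world axes, zero at the start; "torque": the same for the moment, N m; "finger_gap": finger opening in m.
Only numpy, scipy, OpenCV 4.12 (cv2) and the standard library are available. Lean on these libraries where they do the work, as an engineer would, in place of code of your own. Each camera call takes 0.05 s, during which the arm holds its last target. There are 200 camera calls.

## Working session

There is one attempt and no reset: what is moved stays moved. The work goes in short steps, Python scripts to look and compute and a tool call to move; the robot and the scene stay as the last step left them, time stands still between calls to the robot, and variables do not carry over. Pictures are saved under pics/ and viewed, about 8 in all and at most 12, crops included, and the job is handed in when it is done.

Besides the shell and the picture viewer there is one more tool, called after "Call:" as a command line: name --argument value ..., lists and objects as JSON in quotes. jog_arm: Moves the arm, as the interface text tells. Its arguments: {"type":"object","properties":{"steps":{"type":"array","items":{"type":"object","properties":{"tx":{"type":"number"},"ty":{"type":"number"},"tz":{"type":"number"},"rx":{"type":"number"},"ry":{"type":"number"},"rz":{"type":"number"},"fingers":{"type":"number"}}}},"squeeze":{"type":"number"}},"required":["steps"]}

```bash
mkdir -p pics; ls; cat > h.py <<'E'
import numpy as np, cv2
from workcell import bot
from scipy.spatial.transform import Rotation as Ro
def T():
    s=bot.state(); M=np.eye(4); M[:3,:3]=Ro.from_euler('xyz',s['tool_rot']).as_matrix(); M[:3,3]=s['ee_pos']; return M
def world(c,u,v,z,M=None):
    u,v,z=np.broadcast_arrays(u,v,z)
    p=np.stack([(u-c['cx'])/c['fx']*z,(v-c['cy'])/c['fy']*z,z],-1)
    if 'hand_eye' in c:
        A=M@c['hand_eye']; return p@A[:3,:3].T+A[:3,3]
    return (p-c['t'])@c['R']
def save(c,n): cv2.imwrite('pics/'+n,c['color'][:,:,::-1])
E
python3 - <<'E'
from h import *
s=bot.state(); print(s)
ims=[]
for n in ('scene','side'):
    c=bot.capture(n); ims.append(c['color'])
    for t in ('cap_center','well_floor','bottle_mouth'):
        for d in bot.spot_point(c,t)[:3]:
            u,v=d['position']; z=c['range_z'][int(v),int(u)]
            print(n,t,np.round([u,v,d['confidence']],2),world(c,u,v,z).round(3))
M=T();c=bot.capture('wrist');ims.append(c['color'])
cv2.imwrite('pics/a.png',cv2.resize(np.vstack(ims[:2]),(640,800))[:, :, ::-1])
a=cv2.resize(np.vstack(ims[:2]),(480,600)); cv2.imwrite('pics/a.png',a[:,:,::-1])
E
```

```text
pics
{'time': 0.0, 'joints': array([ 1.31240515,  0.33287629, -0.06467195,  1.46094648,  0.02164003,
        1.34989117, -0.08854889]), 'joint_vel': array([ 0.00025492,  0.00091455, -0.00035049, -0.00091021, -0.00215056,
        0.00030755, -0.00054276]), 'joint_torque': array([ 2.30730411e-04, -6.25450659e+01,  4.89525776e-02, -3.91596866e+01,
        1.61075051e-02,  1.00457633e-02, -3.64516302e-05]), 'ee_pos': array([ 0.1458859 , -0.60735113,  0.23051065]), 'tool_rot': array([ 3.14147850e+00,  1.42058081e-03, -1.33505073e+00]), 'contact_force': array([-0.57973194, -0.09133587,  0.97124601]), 'torque': array([-0.02225046, -0.03249261, -0.01961028]), 'finger_gap': 0.0852448041493485}
scene cap_center [364.3  181.7    0.88] [0.543 0.188 0.107]
scene cap_center [363.9  175.     0.65] [0.515 0.191 0.108]
scene cap_center [313.4  205.     0.62] [0.537 0.051 0.03 ]
scene well_floor [174.   205.8    0.93] [ 0.48  -0.341  0.008]
scene well_floor [228.3  210.6    0.61] [ 0.516 -0.186  0.009]
scene well_floor [359.4  183.4    0.47] [0.539 0.176 0.098]
side cap_center [407.1  266.2    0.96] [0.394 0.234 0.029]
side cap_center [355.7  223.7    0.63] [0.521 0.19  0.108]
side cap_center [354.9  215.4    0.57] [0.524 0.162 0.108]
side well_floor [357.5  164.     0.95] [0.537 0.916 0.786]
side well_floor [368.6  138.9    0.72] [ 0.495 -0.347  0.006]
side bottle_mouth [355.3  221.9    0.88] [0.522 0.185 0.108]
side bottle_mouth [3.567e+02 1.648e+02 2.800e-01] [ 0.528 -0.188  0.006]
```

View pics/a.png

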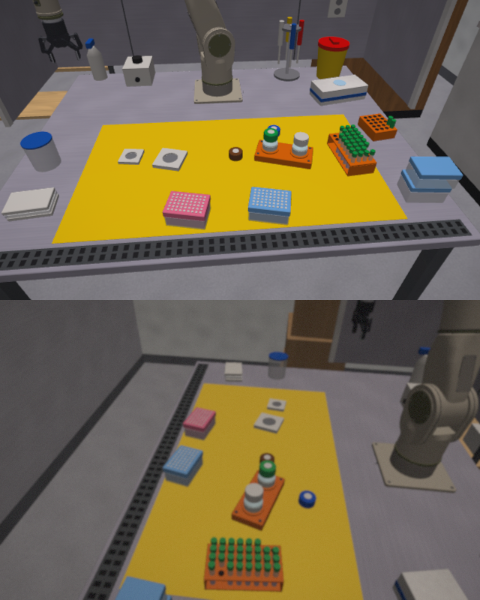

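The picture is at 0.75 scale, scene camera above and side camera below.
- **Green cap:** scene (360,178), on the orange two-place rack beside the white-capped bottle at (400,184).
- **Cap look-alikes:** the brown loose cap at scene (313,205), the blue cap behind at (366,172), and the green tube caps near (470,190).
- **Rests:** the larger is at scene (228,211), the smaller at (174,207).

I choose the green cap and the larger rest. Next I refine both with depth and take a close crop.

```bash
python3 - <<'E'
from h import *
v,u=np.mgrid[:400,:640]
crops=[]
for n in ('scene','side'):
    c=bot.capture(n); z=c['range_z']; W=world(c,u,v,z); hsv=cv2.cvtColor(c['color'],cv2.COLOR_RGB2HSV)
    near=(abs(W[...,0]-.52)<.09)&(abs(W[...,1]-.2)<.16)&(z>0)
    g=near&(hsv[...,0]>45)&(hsv[...,0]<85)&(hsv[...,1]>100)
    top=g&(abs(W[...,2]-.108)<.006)
    for nm,m in (('green',g),('top',top),('tall',near&(W[...,2]>.102)&(W[...,2]<.115))):
        P=W[m]; print(n,nm,len(P),np.median(P,0).round(4),P.min(0).round(3),P.max(0).round(3)) if len(P) else 0
    w=(abs(W[...,0]-.52)<.1)&(abs(W[...,1]+.187)<.1)&(W[...,2]>.012)&(W[...,2]<.022)&(z>0)
    P=W[w]; (ctr,sz,an)=cv2.minAreaRect(P[:,:2].astype(np.float32)); print('rest',len(P),ctr,sz,an,np.median(P[:,2]))
    r0,c0=(130,290) if n=='scene' else (170,290)
    crops.append(cv2.resize(c['color'][r0:r0+110,c0:c0+150],(600,440))[:300*1])
    im=c['color'][r0:r0+100,c0:c0+150]; crops[-1]=cv2.resize(im,(450,300),interpolation=cv2.INTER_CUBIC)
cv2.imwrite('pics/b.png',np.vstack(crops)[:,:,::-1])
E
```

```text
scene green 257 [0.5339 0.1798 0.1059] [0.494 0.157 0.081] [0.547 0.208 0.113]
scene top 154 [0.5277 0.1818 0.1083] [0.494 0.157 0.102] [0.547 0.208 0.113]
scene tall 406 [0.54   0.2639 0.1082] [0.494 0.157 0.102] [0.58  0.312 0.114]
rest 724 (0.5213451981544495, -0.1889154016971588) (0.10270601511001587, 0.10692485421895981) 73.63565826416016 0.015579861771266232
side green 293 [0.5198 0.1989 0.1073] [0.497 0.062 0.019] [0.542 0.208 0.113]
side top 199 [0.5203 0.1932 0.1084] [0.497 0.157 0.102] [0.542 0.208 0.113]
side tall 688 [0.5394 0.2702 0.1082] [0.495 0.157 0.102] [0.58  0.313 0.113]
rest 498 (0.5247382521629333, -0.1905437409877777) (0.1081661507487297, 0.10159306228160858) 73.73358154296875 0.015783149233694723
```

View pics/b.png

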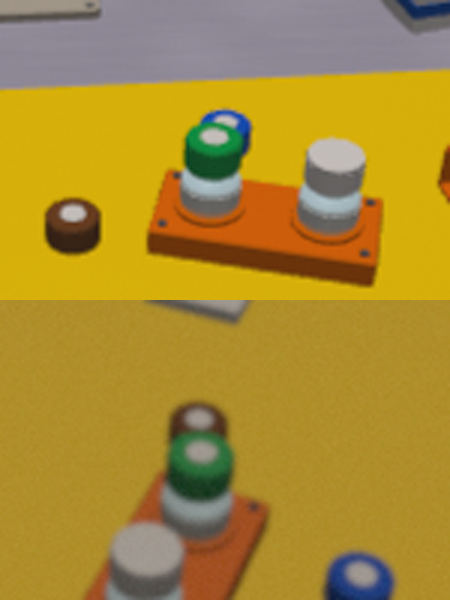

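The crop shows the green ribbed cap on the clear bottle at one end of the orange two-place rack, crop (213,150) top and (200,470) bottom. So the choice holds: cap about (0.520, 0.182), rest about (0.523, -0.190). I'm moving above the rest first.

Call:
jog_arm --steps '[{"tx": -3.6, "ty": -5.1}, {"tx": -3.6, "ty": -5.1}, {"tx": -3.6, "ty": -5.1}, {"tx": -3.6, "ty": -5.1}, {"tx": -3.6, "ty": -5.1}, {"tx": -3.6, "ty": -5.1}, {"tx": -3.6, "ty": -5.1}, {"tx": -3.6, "ty": -5.1}]'

```text
validation failed for argument at $.st...
```

Call:
jog_arm --steps '[{"tx": -3.6, "ty": -5.1, "tz": 0, "rx": 0, "ry": 0, "rz": 0, "fingers": 100}, {"tx": -3.6, "ty": -5.1, "tz": 0, "rx": 0, "ry": 0, "rz": 0, "fingers": 100}, {"tx": -3.6, "ty": -5.1, "tz": 0, "rx": 0, "ry": 0, "rz": 0, "fingers": 100}, {"tx": -3.6, "ty": -5.1, "tz": 0, "rx": 0, "ry": 0, "rz": 0, "fingers": 100}, {"tx": -3.6, "ty": -5.1, "tz": 0, "rx": 0, "ry": 0, "rz": 0, "fingers": 100}, {"tx": -3.6, "ty": -5.1, "tz": 0, "rx": 0, "ry": 0, "rz": 0, "fingers": 100}, {"tx": -3.6, "ty": -5.1, "tz": 0, "rx": 0, "ry": 0, "rz": 0, "fingers": 100}]'

```text
time: 1.42
ee_pos: [0.4338, -0.2807, 0.2312]
tool_rot: [3.141, -0.004, -1.345]
contact_force: [0.6, -1.0, -0.7]
finger_gap: 0.0854
```

Call:
jog_arm --steps '[{"tx": -3, "ty": -5, "tz": 0, "rx": 0, "ry": 0, "rz": 0, "fingers": 100}, {"tx": -3, "ty": -5, "tz": 0, "rx": 0, "ry": 0, "rz": 0, "fingers": 100}, {"tx": 0, "ty": 0, "tz": 0, "rx": 0, "ry": 0, "rz": 0, "fingers": 100}]'

```text
time: 1.8
ee_pos: [0.5229, -0.1917, 0.2318]
tool_rot: [-3.139, -0.004, -1.338]
contact_force: [-0.4, -0.8, 0.1]
finger_gap: 0.0854
```

```bash
cat >> h.py <<'E'
def circ(P,n=3):
    # algebraic circle fit with trimming
    for _ in range(n):
        A=np.c_[2*P[:,:2],np.ones(len(P))]; s=np.linalg.lstsq(A,(P[:,:2]**2).sum(1),rcond=None)[0]
        r=np.sqrt(s[2]+s[0]**2+s[1]**2); e=abs(np.hypot(*(P[:,:2]-s[:2]).T)-r); P=P[e<=max(np.quantile(e,.85),.0005)]
    return s[:2],r,e.max()
E
python3 - <<'E'
from h import *
M=T(); c=bot.capture('wrist'); print(M[:3,3], np.round(c['hand_eye'],3)); save(c,'c.png')
for d in bot.spot_point(c,'well_floor')[:3]:
    u,v=d['position']; z=c['range_z'][int(v),int(u)]; print(d,world(c,u,v,z,M))
v,u=np.mgrid[:400,:640]; z=c['range_z']; W=world(c,u,v,z,M); np.savez('c.npz',W=W,z=z,col=c['color'])
E
```

```text
[ 0.52285857 -0.19173652  0.23178429] [[ 1.    -0.     0.    -0.   ]
 [ 0.     0.964  0.265 -0.067]
 [-0.    -0.265  0.964 -0.143]
 [ 0.     0.     0.     1.   ]]
{'position': [311.1, 179.2], 'confidence': 0.75} [ 0.51962899 -0.19163747  0.01124181]
{'position': [426.7, 229.5], 'confidence': 0.72} [ 0.49149979 -0.33963544  0.00774524]
```

View pics/c.png

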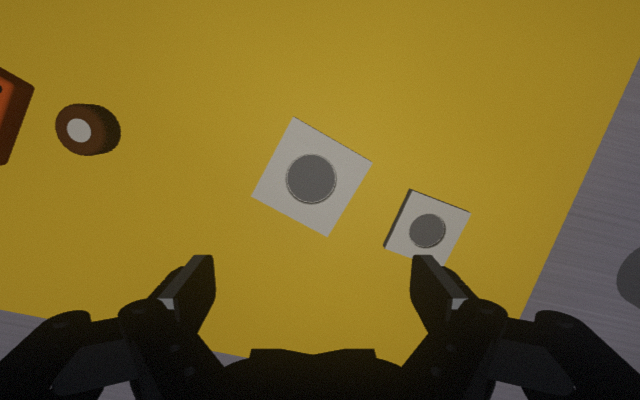

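The picture shows the larger rest at (311,179) and the smaller one at (427,230), with the brown loose cap at (90,130). Next I fit the well and work out how the last joint maps to yaw.

```bash
cat >> h.py <<'E'
def plane(c,uv,zp,M):
    uv=np.asarray(uv,float).reshape(-1,2)
    a=world(c,uv[:,0],uv[:,1],np.zeros(len(uv)),M); b=world(c,uv[:,0],uv[:,1],np.ones(len(uv)),M)
    k=(zp-a[:,2])/(b[:,2]-a[:,2]); return a+k[:,None]*(b-a)
E
python3 - <<'E'
from h import *
M=T(); c=bot.capture('wrist'); hsv=cv2.cvtColor(c['color'],cv2.COLOR_RGB2HSV)
m=((hsv[...,1]<50)&(hsv[...,2]>60)&(hsv[...,2]<150)).astype(np.uint8)
n,l,st,ce=cv2.connectedComponentsWithStats(m,connectivity=4)
k=l[179,311]; print(st[k],ce[k])
cn=max(cv2.findContours((l==k).astype(np.uint8),0,1)[0],key=len).reshape(-1,2)
print('floor circle',circ(plane(c,cn,.010,M)))
g=cv2.connectedComponentsWithStats(((hsv[...,1]<50)&(hsv[...,2]>60)).astype(np.uint8))[1]; k=g[179,311]
cn=max(cv2.findContours((g==k).astype(np.uint8),0,1)[0],key=len).reshape(-1,2)
print('plate',cv2.minAreaRect(plane(c,cn,.016,M)[:,:2].astype(np.float32)))
W=world(c,*np.meshgrid(np.arange(640),np.arange(400)),c['range_z'],M); print('floor z',np.median(W[170:190,300:322,2]),'table',np.median(W[60:90,250:350,2]))
print(bot.state()['joints'],bot.state()['tool_rot'])
E
```

```text
[ 280  150   54   52 2162] [306.77705828 175.39037928]
floor circle (array([ 0.51910041, -0.19123072]), np.float64(0.02930333649723611), np.float64(0.0005032825346672452))
plate ((0.52045738697052, -0.1911054402589798), (0.09909962862730026, 0.09933898597955704), 73.90122985839844)
floor z 0.010747997917857938 table 0.0009921297007922658
[ 0.68868096  0.21208351 -0.47108067  1.62921467  0.10420324  1.32135192
 -1.14474968] [-3.14142423 -0.00595811 -1.3459129 ]
```

Call:
jog_arm --steps '[{"tx": -4.7, "ty": -1, "tz": -1, "rx": 0, "ry": 0, "rz": 10, "fingers": 100}, {"tx": 0, "ty": 0, "tz": 0, "rx": 0, "ry": 0, "rz": 10, "fingers": 100}]'

```text
time: 2.2
ee_pos: [0.5173, -0.1519, 0.2417]
tool_rot: [-3.14, -0.006, -1.709]
contact_force: [0.3, -1.2, -0.8]
finger_gap: 0.0854
```

```bash
python3 - <<'E'
from h import *
s=bot.state();print(s['joints'],s['tool_rot'],s['ee_pos'])
E
```

```text
[ 0.61940621  0.16809456 -0.47052683  1.65598197  0.08467199  1.33416972
 -1.57459518] [-3.13955872 -0.0064193  -1.7094683 ] [ 0.51734797 -0.15190705  0.24167349]
```

Call:
jog_arm --steps '[{"tx": -5.6, "ty": 0.7, "tz": 0, "rx": 0, "ry": 0, "rz": 0, "fingers": 100}, {"tx": -5.6, "ty": 0.7, "tz": 0, "rx": 0, "ry": 0, "rz": 0, "fingers": 100}, {"tx": -5.6, "ty": 0.7, "tz": 0, "rx": 0, "ry": 0, "rz": 0, "fingers": 100}, {"tx": -5.6, "ty": 0.7, "tz": 0, "rx": 0, "ry": 0, "rz": 0, "fingers": 100}, {"tx": -5.6, "ty": 0.7, "tz": 0, "rx": 0, "ry": 0, "rz": 0, "fingers": 100}, {"tx": -5.6, "ty": 0.7, "tz": 0, "rx": 0, "ry": 0, "rz": 8, "fingers": 100}, {"tx": 0, "ty": 0, "tz": 0, "rx": 0, "ry": 0, "rz": 8, "fingers": 100}, {"tx": 0, "ty": 0, "tz": 0, "rx": 0, "ry": 0, "rz": 0, "fingers": 100}]'

```text
time: 3.2
ee_pos: [0.5261, 0.1797, 0.2393]
tool_rot: [-3.132, -0.011, -2.026]
contact_force: [-1.1, -0.8, 0.1]
finger_gap: 0.0854
```

```bash
cat > cap.py <<'E'
from h import *
def cap(zt, tag=None):
    M=T(); c=bot.capture('wrist'); hsv=cv2.cvtColor(c['color'],cv2.COLOR_RGB2HSV)
    W=world(c,*np.meshgrid(np.arange(640),np.arange(400)),c['range_z'],M)
    if tag: save(c,tag)
    g=((hsv[...,0]>45)&(hsv[...,0]<85)&(hsv[...,1]>90)&(hsv[...,2]>25)).astype(np.uint8)
    n,l,st,ce=cv2.connectedComponentsWithStats(g); k=1+np.argmax(st[1:,4]); print('comp',st[k],ce[k].round(1))
    top=(l==k)&(abs(W[...,2]-zt)<.004); P=W[top]; print('top pts',len(P),np.median(P[:,2]) if len(P) else 0)
    if len(P)>20: 
        h=cv2.convexHull(P[:,:2].astype(np.float32)).reshape(-1,2); print('top hull',cv2.minEnclosingCircle(h), circ(h))
    # light disc on the top
    u0,v0=ce[k]; w=((hsv[...,1]<70)&(hsv[...,2]>110)).astype(np.uint8); n,l2,s2,c2=cv2.connectedComponentsWithStats(w)
    d=[(np.hypot(*(c2[i]-ce[k])),i) for i in range(1,n) if s2[i,4]>100]; i=min(d)[1]
    cn=max(cv2.findContours((l2==i).astype(np.uint8),0,1)[0],key=len).reshape(-1,2)
    p,r,e=circ(plane(c,cn,zt,M)); print('disc',s2[i],p,r,e)
    d=p-M[:2,3]; x=M[:2,0]; y=M[:2,1]; print('tcp',M[:3,3].round(4),'yaw',bot.state()['tool_rot'],'need tx,ty cm',100*d@x,100*d@y,'j7',bot.state()['joints'][6])
if __name__=='__main__':
    import sys; cap(float(sys.argv[1]), sys.argv[2] if len(sys.argv)>2 else None)
E
python3 cap.py 0.108 d.png
```

```text
comp [ 285  176   59   58 2035] [313.7 204.2]
top pts 2009 0.10888215547411428
top hull ((0.5170009136199951, 0.18100397288799286), 0.026339707896113396) (array([0.51732111, 0.18113117]), np.float64(0.025707187632290955), np.float64(0.00042805897180936414))
disc [300 194  28  27 595] [0.51603708 0.18169156] 0.011820106527671024 0.00048628152305681994
tcp [0.5261 0.1797 0.2393] yaw [-3.13214679 -0.01037615 -2.02391056] need tx,ty cm 0.2663744396222887 0.9929040108560309 j7 -2.560986971546749
```

View pics/d.png

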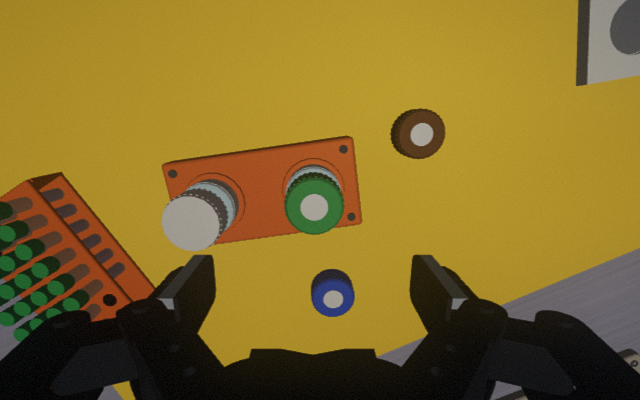

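The green cap shows at (314,204) with its light disc, the white-capped bottle at (190,222), the loose blue cap at (333,292) and the brown one at (418,133). The green cap on its bottle is the target. I'm descending part-way and backing off the joint 7 limit.

Call:
jog_arm --steps '[{"tx": 0.2, "ty": 0.9, "tz": 3, "rx": 0, "ry": 0, "rz": 0, "fingers": 100}, {"tx": 0, "ty": 0, "tz": 3, "rx": 0, "ry": 0, "rz": -8, "fingers": 100}, {"tx": 0, "ty": 0, "tz": 3, "rx": 0, "ry": 0, "rz": -2, "fingers": 100}, {"tx": 0, "ty": 0, "tz": 0, "rx": 0, "ry": 0, "rz": 0, "fingers": 100}]'

```text
time: 3.75
ee_pos: [0.519, 0.1741, 0.1482]
tool_rot: [-3.131, -0.013, -1.841]
contact_force: [-0.4, 0.5, 0.3]
finger_gap: 0.0856
```

```bash
cat >> h.py <<'E'
def tilt():
    M=T(); a=M[:3,:3].T@[0,0,-1.]; return np.degrees(np.cross([0,0,1],a)).round(2)
E
python3 cap.py 0.108 e.png; python3 -c "
from h import *
print('tilt rx ry',tilt())"
```

```text
comp [ 258  194   87   83 4281] [301.  234.3]
top pts 4237 0.1089336691547324
top hull ((0.5169050097465515, 0.18135188519954681), 0.02658337540924549) (array([0.51734482, 0.18116022]), np.float64(0.02593569621232979), np.float64(0.00035072755322996044))
disc [ 281  220   41   39 1237] [0.51600515 0.18168101] 0.011944163226672577 0.0004250094784158144
tcp [0.519  0.1741 0.1482] yaw [-3.12905644 -0.01216681 -1.84234509] need tx,ty cm -0.6453760294398257 0.4947010288138276 j7 -2.4159157147517503
tilt rx ry [-0.72 -0.7   0.  ]
```

Call:
jog_arm --steps '[{"tx": -0.63, "ty": 0.41, "tz": 0, "rx": -0.7, "ry": -0.7, "rz": 0, "fingers": 100}, {"tx": 0, "ty": 0, "tz": 2, "rx": 0, "ry": 0, "rz": 0, "fingers": 100}, {"tx": 0, "ty": 0, "tz": 2, "rx": 0, "ry": 0, "rz": 0, "fingers": 100}, {"tx": 0, "ty": 0, "tz": 2, "rx": 0, "ry": 0, "rz": 0, "fingers": 100}, {"tx": 0, "ty": 0, "tz": 0, "rx": 0, "ry": 0, "rz": 0, "fingers": 100}]'

```text
time: 4.42
ee_pos: [0.5198, 0.1822, 0.0898]
tool_rot: [-3.137, 0.004, -1.844]
contact_force: [-0.5, -0.1, -0.4]
finger_gap: 0.0854
```

```bash
python3 -c "
from h import *
M=T(); d=np.array([.5167,.1813])-M[:2,3]; s=bot.state(); print(100*d@M[:2,0],100*d@M[:2,1],M[2,3],tilt(),s['contact_force'],s['joints'],s['tool_rot'])"
```

```text
0.17467622923629178 0.2759370469046244 0.08983338566762401 [-0.25  0.21  0.  ] [-0.49679353 -0.12997631 -0.42483508] [ 0.13440086  0.36681052 -0.65252244  1.79754851  0.25321693  1.05590375
 -2.45443474] [-3.13724129  0.00372732 -1.84372551]
```

Call:
jog_arm --steps '[{"tx": 0.17, "ty": 0.28, "tz": 0.55, "rx": -0.2, "ry": 0.2, "rz": 0, "fingers": 100}, {"tx": 0, "ty": 0, "tz": 0, "rx": 0, "ry": 0, "rz": 0, "fingers": 100}]'

```text
time: 4.68
ee_pos: [0.517, 0.1816, 0.0849]
tool_rot: [-3.14, 0.001, -1.844]
contact_force: [0.4, -0.4, 0.1]
finger_gap: 0.0854
```

```bash
cat > st.py <<'E'
from h import *
M=T(); d=np.array([.5167,.1813])-M[:2,3]; s=bot.state(); print('need',100*d@M[:2,0],100*d@M[:2,1],'z',M[2,3].round(4),'tilt',tilt(),'F',s['contact_force'].round(1),'Ft',(M[:3,:3].T@s['contact_force']).round(1),'M',s['torque'].round(2),'gap',s['finger_gap'],'j7',s['joints'][6],'yaw',s['tool_rot'][2],'t',s['time'])
E
python3 st.py
```

```text
need 0.039389985452184424 0.018005886419481188 z 0.0849 tilt [-0.1   0.04  0.  ] F [ 0.4 -0.4  0.1] Ft [ 0.3 -0.5 -0.1] M [ 0.03 -0.01  0.03] gap 0.08541555918257653 j7 -2.4583962702122975 yaw -1.8436077267519142 t 4.675
```

Centred to within 0.5 mm. Now I close gently.

Call:
jog_arm --steps '[{"tx": 0, "ty": 0, "tz": 0, "rx": 0, "ry": 0, "rz": 0, "fingers": 68}, {"tx": 0, "ty": 0, "tz": 0, "rx": 0, "ry": 0, "rz": 0, "fingers": 63}, {"tx": 0, "ty": 0, "tz": 0, "rx": 0, "ry": 0, "rz": 0, "fingers": 50}, {"tx": 0, "ty": 0, "tz": 0, "rx": 0, "ry": 0, "rz": 0, "fingers": 50}, {"tx": 0, "ty": 0, "tz": 0, "rx": 0, "ry": 0, "rz": 0, "fingers": 50}, {"tx": 0, "ty": 0, "tz": 0, "rx": 0, "ry": 0, "rz": 0, "fingers": 50}]' --squeeze 30

```text
time: 5.42
ee_pos: [0.5175, 0.1816, 0.0862]
tool_rot: [-3.138, 0.001, -1.844]
contact_force: [-0.3, -0.3, 1.2]
finger_gap: 0.0514
```

```bash
python3 st.py
```

```text
need 0.05398222745019137 0.07212484538117965 z 0.0862 tilt [-0.19  0.06  0.  ] F [-0.3 -0.3  1.2] Ft [ 0.3  0.2 -1.2] M [-0.17  0.17  0.01] gap 0.05139316942164984 j7 -2.4582041597264794 yaw -1.8438058519610867 t 5.425
```

Call:
jog_arm --steps '[{"tx": 0, "ty": 0, "tz": -0.02, "rx": 0, "ry": 0, "rz": -8, "fingers": 50}, {"tx": 0, "ty": 0, "tz": -0.02, "rx": 0, "ry": 0, "rz": -8, "fingers": 50}, {"tx": 0, "ty": 0, "tz": -0.02, "rx": 0, "ry": 0, "rz": -8, "fingers": 50}]' --squeeze 40

```text
time: 5.8
ee_pos: [0.518, 0.1826, 0.0875]
tool_rot: [-3.137, 0.001, -1.413]
contact_force: [0.8, -0.7, 2.7]
finger_gap: 0.051
```

```bash
python3 st.py
```

```text
need 0.11054414356311719 0.1481649311947456 z 0.0875 tilt [-0.29  0.03  0.  ] F [ 0.8 -0.7  2.7] Ft [ 0.8 -0.7 -2.7] M [-0.09 -0.05 -0.14] gap 0.05100838629191166 j7 -2.053802080542469 yaw -1.4128433233150424 t 5.8
```

Call:
jog_arm --steps '[{"tx": 0.05, "ty": 0.1, "tz": 0, "rx": 0, "ry": 0, "rz": -10, "fingers": 50}, {"tx": 0, "ty": 0, "tz": -0.02, "rx": 0, "ry": 0, "rz": -10, "fingers": 50}, {"tx": 0, "ty": 0, "tz": -0.02, "rx": 0, "ry": 0, "rz": -10, "fingers": 50}, {"tx": 0, "ty": 0, "tz": -0.02, "rx": 0, "ry": 0, "rz": -10, "fingers": 50}, {"tx": 0, "ty": 0, "tz": -0.02, "rx": 0, "ry": 0, "rz": -10, "fingers": 50}]'

```text
time: 6.42
ee_pos: [0.5167, 0.1835, 0.0894]
tool_rot: [-3.137, -0.003, -0.511]
contact_force: [-2.0, -0.8, 0.9]
finger_gap: 0.0511
```

```bash
python3 st.py
```

```text
need 0.10562904955996447 0.1947438801451315 z 0.0894 tilt [-0.28 -0.17  0.  ] F [-2.  -0.8  0.9] Ft [-1.3  1.7 -0.9] M [-0.41  0.21 -0.09] gap 0.051103252105048555 j7 -1.2152261749537578 yaw -0.5109505422957443 t 6.425
```

Call:
jog_arm --steps '[{"tx": 0.05, "ty": 0.1, "tz": 0, "rx": 0, "ry": 0, "rz": -10, "fingers": 50}, {"tx": 0.03, "ty": 0.05, "tz": -0.01, "rx": 0, "ry": 0, "rz": -10, "fingers": 50}, {"tx": 0, "ty": 0.03, "tz": -0.02, "rx": 0, "ry": 0, "rz": -10, "fingers": 50}, {"tx": 0, "ty": 0.03, "tz": -0.02, "rx": 0, "ry": 0, "rz": -10, "fingers": 50}, {"tx": 0, "ty": 0.03, "tz": -0.02, "rx": 0, "ry": 0, "rz": -10, "fingers": 50}]'

```text
time: 7.05
ee_pos: [0.5169, 0.1831, 0.0911]
tool_rot: [-3.138, -0.008, 0.391]
contact_force: [-0.0, 1.6, 2.5]
finger_gap: 0.0514
```

```bash
python3 st.py
```

```text
need -0.09014622159555691 0.15702053583157774 z 0.0911 tilt [-0.2  -0.47  0.  ] F [-0.   1.6  2.5] Ft [ 0.6 -1.5 -2.5] M [ 0.37 -0.07 -0.02] gap 0.051448637902611456 j7 -0.3887262273493077 yaw 0.3914303329723203 t 7.05
```

Call:
jog_arm --steps '[{"tx": -0.05, "ty": 0.1, "tz": 0, "rx": -0.1, "ry": -0.3, "rz": -10, "fingers": 50}, {"tx": 0, "ty": 0.05, "tz": -0.01, "rx": 0, "ry": -0.1, "rz": -10, "fingers": 50}, {"tx": 0, "ty": 0.03, "tz": -0.02, "rx": 0, "ry": 0, "rz": -10, "fingers": 50}, {"tx": 0, "ty": 0.03, "tz": -0.02, "rx": 0, "ry": 0, "rz": -10, "fingers": 50}, {"tx": 0, "ty": 0.03, "tz": -0.02, "rx": 0, "ry": 0, "rz": -10, "fingers": 50}]'

```text
time: 7.68
ee_pos: [0.5159, 0.1833, 0.0926]
tool_rot: [-3.138, -0.003, 1.294]
contact_force: [-3.9, -0.4, 0.4]
finger_gap: 0.0512
```

```bash
python3 st.py
```

```text
need -0.17120253440267266 0.13638912931437194 z 0.0926 tilt [-0.2  -0.17  0.  ] F [-3.9 -0.4  0.4] Ft [-1.4 -3.7 -0.4] M [-0.07  0.96 -0.25] gap 0.051209136874033306 j7 0.41858167991443646 yaw 1.294138462621819 t 7.675
```

Call:
jog_arm --steps '[{"tx": -0.05, "ty": -0.04, "tz": 0, "rx": -0.1, "ry": -0.1, "rz": -10, "fingers": 50}, {"tx": 0, "ty": 0, "tz": -0.01, "rx": 0, "ry": 0, "rz": -10, "fingers": 50}, {"tx": 0, "ty": 0, "tz": -0.02, "rx": 0, "ry": 0, "rz": -10, "fingers": 50}, {"tx": 0, "ty": 0, "tz": -0.02, "rx": 0, "ry": 0, "rz": -10, "fingers": 50}, {"tx": 0, "ty": 0, "tz": -0.02, "rx": 0, "ry": 0, "rz": -10, "fingers": 50}]'

```text
time: 8.3
ee_pos: [0.5166, 0.1824, 0.0945]
tool_rot: [3.14, -0.002, 2.193]
contact_force: [0.5, 0.2, 5.0]
finger_gap: 0.051
```

```bash
python3 st.py
```

```text
need -0.09879798130998416 -0.05559267348590656 z 0.0945 tilt [ 0.08 -0.09  0.  ] F [0.5 0.2 5. ] Ft [-0.1  0.5 -5. ] M [ 0.02  0.11 -0.04] gap 0.050996828770431386 j7 1.2253855091398191 yaw 2.193399035294064 t 8.3
```

Call:
jog_arm --steps '[{"tx": 0, "ty": 0, "tz": 0, "rx": 0, "ry": 0, "rz": -10, "fingers": 50}, {"tx": 0, "ty": 0, "tz": 0, "rx": 0, "ry": 0, "rz": -10, "fingers": 50}, {"tx": 0, "ty": 0, "tz": 0, "rx": 0, "ry": 0, "rz": -10, "fingers": 50}, {"tx": 0, "ty": 0, "tz": 0, "rx": 0, "ry": 0, "rz": -10, "fingers": 50}, {"tx": 0, "ty": 0, "tz": 0, "rx": 0, "ry": 0, "rz": -10, "fingers": 50}, {"tx": 0, "ty": 0, "tz": 0, "rx": 0, "ry": 0, "rz": 0, "fingers": 50}]'

```text
time: 9.05
ee_pos: [0.5167, 0.1824, 0.0957]
tool_rot: [3.139, -0.002, 3.093]
contact_force: [-0.8, -2.3, 3.8]
finger_gap: 0.0517
```

```bash
python3 st.py
```

```text
need -0.0071485883855928415 -0.11445812198706946 z 0.0957 tilt [ 0.17 -0.09  0.  ] F [-0.8 -2.3  3.8] Ft [ 0.6 -2.4 -3.8] M [-0.29  0.13  0.04] gap 0.0516737276125766 j7 2.0921471861870113 yaw 3.092571114628707 t 9.05
```

Call:
jog_arm --steps '[{"tx": 0, "ty": 0, "tz": -0.1, "rx": 0, "ry": 0, "rz": 0, "fingers": 50}, {"tx": 0, "ty": 0, "tz": -0.1, "rx": 0, "ry": 0, "rz": 0, "fingers": 50}]'

```text
time: 9.3
ee_pos: [0.5167, 0.1824, 0.0978]
tool_rot: [3.139, -0.002, 3.086]
contact_force: [-0.7, -1.1, 1.6]
finger_gap: 0.0514
```

Call:
jog_arm --steps '[{"tx": 0, "ty": 0, "tz": -0.1, "rx": 0, "ry": 0, "rz": 0, "fingers": 50}, {"tx": 0, "ty": 0, "tz": -0.1, "rx": 0, "ry": 0, "rz": 0, "fingers": 50}, {"tx": 0, "ty": 0, "tz": -0.1, "rx": 0, "ry": 0, "rz": 0, "fingers": 50}]'

```text
time: 9.68
ee_pos: [0.5167, 0.1824, 0.101]
tool_rot: [3.139, -0.002, 3.083]
contact_force: [-0.0, -1.0, 2.4]
finger_gap: 0.0517
```

```bash
python3 st.py
```

```text
need -0.003410982112517297 -0.11169117196041133 z 0.101 tilt [ 0.17 -0.1   0.  ] F [-0.  -1.   2.4] Ft [-0.  -1.  -2.4] M [-0.24  0.2   0.01] gap 0.051672532868524836 j7 2.0903255014930244 yaw 3.0834708720876653 t 9.675
```

The cap rose 5.3 mm with no resistance and a steady upward push from the seal, so it is free. I keep hold and lift straight up.

Call:
jog_arm --steps '[{"tx": 0, "ty": 0, "tz": -0.4, "rx": 0, "ry": 0, "rz": 0, "fingers": 50}, {"tx": 0, "ty": 0, "tz": -0.6, "rx": 0, "ry": 0, "rz": 0, "fingers": 50}, {"tx": 0, "ty": 0, "tz": -0.8, "rx": 0, "ry": 0, "rz": 0, "fingers": 50}, {"tx": 0, "ty": 0, "tz": -1, "rx": 0, "ry": 0, "rz": 0, "fingers": 50}, {"tx": 0, "ty": 0, "tz": -1.2, "rx": 0, "ry": 0, "rz": 0, "fingers": 50}, {"tx": 0, "ty": 0, "tz": -1.2, "rx": 0, "ry": 0, "rz": 0, "fingers": 50}, {"tx": 0, "ty": 0, "tz": -1.2, "rx": 0, "ry": 0, "rz": 0, "fingers": 50}, {"tx": 0, "ty": 0, "tz": 0, "rx": 0, "ry": 0, "rz": 0, "fingers": 50}]'

```text
time: 10.68
ee_pos: [0.5172, 0.1828, 0.1704]
tool_rot: [3.138, 0.0, 3.084]
contact_force: [-0.1, -0.6, -1.0]
finger_gap: 0.0511
```

```bash
python3 st.py; python3 - <<'E'
from h import *
M=T(); c=bot.capture('wrist'); save(c,'f.png')
W=world(c,*np.meshgrid(np.arange(640),np.arange(400)),c['range_z'],M); hsv=cv2.cvtColor(c['color'],cv2.COLOR_RGB2HSV)
g=((hsv[...,0]>45)&(hsv[...,0]<85)&(hsv[...,1]>90)&(hsv[...,2]>25)).astype(np.uint8); n,l,st,ce=cv2.connectedComponentsWithStats(g); k=1+np.argmax(st[1:,4]); print(st[k],ce[k])
P=W[(l==k)&(c['range_z']>0)]; L=(P-M[:3,3])@M[:3,:3]; print('tool',np.median(L,0),np.percentile(L,[2,98],0).round(4))
E
```

```text
need 0.03757143926190949 -0.15609710722557998 z 0.1704 tilt [ 0.23  0.01 -0.  ] F [-0.1 -0.6 -1. ] Ft [ 0.1 -0.6  1. ] M [-0.03 -0.02 -0.02] gap 0.05112771558411223 j7 2.182168812835934 yaw 3.0836081796332557 t 10.675
[  250   206   126   131 10020] [312.49051896 269.26926148]
tool [ 0.00069089 -0.00840699 -0.02228011] [[-0.0229 -0.0254 -0.0237]
 [ 0.0238  0.0219 -0.0003]]
```

View pics/f.png

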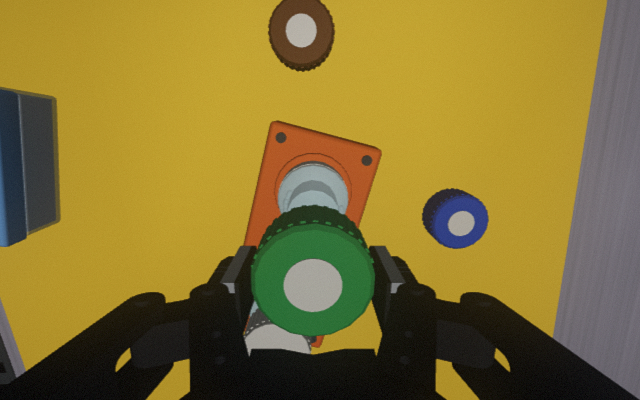

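The cap is held upright between the pads at (313,280), the bottle's open mouth with its seal shows at (313,190), and the brown and blue caps are loose distractors. Next I carry it to the rest, about 4.5 cm short so that the well is visible.

Call:
jog_arm --steps '[{"tx": -0.5, "ty": -3, "tz": 0, "rx": 0, "ry": 0, "rz": 0, "fingers": 50}, {"tx": -1, "ty": -5, "tz": 0, "rx": 0, "ry": 0, "rz": 0, "fingers": 50}, {"tx": -1, "ty": -5, "tz": 0, "rx": 0, "ry": 0, "rz": 0, "fingers": 50}, {"tx": -1, "ty": -5, "tz": 0, "rx": 0, "ry": 0, "rz": 0, "fingers": 50}, {"tx": -1, "ty": -5, "tz": 0, "rx": 0, "ry": 0, "rz": 0, "fingers": 50}, {"tx": -1, "ty": -5, "tz": 0, "rx": 0, "ry": 0, "rz": 10, "fingers": 50}, {"tx": 0, "ty": -4, "tz": 0, "rx": 0, "ry": 0, "rz": 10, "fingers": 50}, {"tx": 0, "ty": -2, "tz": 0, "rx": 0, "ry": 0, "rz": 10, "fingers": 50}]'

```text
time: 11.72
ee_pos: [0.5373, -0.1672, 0.1639]
tool_rot: [3.139, -0.008, 2.547]
contact_force: [-0.5, 0.1, -0.4]
finger_gap: 0.0512
```

Call:
jog_arm --steps '[{"tx": 0, "ty": 0, "tz": 0, "rx": 0, "ry": 0, "rz": 10, "fingers": 50}, {"tx": 0, "ty": 0, "tz": 0, "rx": 0, "ry": 0, "rz": 10, "fingers": 50}, {"tx": 0, "ty": 0, "tz": 0, "rx": 0, "ry": 0, "rz": 10, "fingers": 50}, {"tx": 0, "ty": 0, "tz": 0, "rx": 0, "ry": 0, "rz": 10, "fingers": 50}, {"tx": 0, "ty": 0, "tz": 0, "rx": 0, "ry": 0, "rz": 10, "fingers": 50}, {"tx": 0, "ty": 0, "tz": 0, "rx": 0, "ry": 0, "rz": 10, "fingers": 50}]'

```text
time: 12.48
ee_pos: [0.5343, -0.1705, 0.1596]
tool_rot: [-3.13, -0.008, 1.458]
contact_force: [0.2, 0.5, -0.1]
finger_gap: 0.0514
```

```bash
python3 st.py
```

```text
need 34.75570455837393 -5.697695543036099 z 0.1596 tilt [-0.68 -0.48  0.  ] F [ 0.2  0.5 -0.1] Ft [0.6 0.1 0.1] M [-0.01 -0.02 -0.03] gap 0.051409650168333335 j7 1.3521717812875464 yaw 1.4581546036446498 t 12.475
```

Call:
jog_arm --steps '[{"tx": -0.8, "ty": 1.9, "tz": 0, "rx": -0.7, "ry": -0.5, "rz": 0, "fingers": 50}, {"tx": -0.8, "ty": 1.9, "tz": 1.5, "rx": 0, "ry": 0, "rz": 0, "fingers": 50}, {"tx": 0, "ty": 0, "tz": 0, "rx": 0, "ry": 0, "rz": 0, "fingers": 50}]'

```text
time: 12.85
ee_pos: [0.57, -0.1913, 0.1424]
tool_rot: [-3.14, 0.001, 1.455]
contact_force: [-0.3, 0.0, -0.7]
finger_gap: 0.0511
```

```bash
cat > w.py <<'E'
from h import *
import sys
M=T(); c=bot.capture('wrist'); save(c,sys.argv[1]); hsv=cv2.cvtColor(c['color'],cv2.COLOR_RGB2HSV)
n,l,st,ce=cv2.connectedComponentsWithStats(((hsv[...,1]<70)&(hsv[...,2]>60)).astype(np.uint8))
sp=[d for d in bot.spot_point(c,'well_floor')]
print('spot',[(d['position'],round(d['confidence'],2)) for d in sp[:3]])
I=(M[:3,3]).copy()
for i in range(1,n):
    if st[i,4]<600: continue
    cn=max(cv2.findContours((l==i).astype(np.uint8),0,1)[0],key=len).reshape(-1,2)
    print('light',st[i],ce[i].round(0),'plate@.016',cv2.minAreaRect(plane(c,cn,.016,M)[:,:2].astype(np.float32)))
    zt=M[2,3]+.0222; p,r,e=circ(plane(c,cn,zt,M)); L=(np.r_[p,zt]-I)@M[:3,:3]; print('   as cap disc: tool xy',L[:2].round(4),r,e)
m=((hsv[...,1]<50)&(hsv[...,2]>60)&(hsv[...,2]<150)).astype(np.uint8); n,l,st,ce=cv2.connectedComponentsWithStats(m,connectivity=4)
for i in range(1,n):
    if st[i,4]<800 or st[i,4]>20000: continue
    cn=max(cv2.findContours((l==i).astype(np.uint8),0,1)[0],key=len).reshape(-1,2)
    p,r,e=circ(plane(c,cn,.010,M)); print('grey',st[i],ce[i].round(0),'floor@.010',p,r,e)
g=((hsv[...,0]>45)&(hsv[...,0]<85)&(hsv[...,1]>90)&(hsv[...,2]>25)).astype(np.uint8); W=world(c,*np.meshgrid(np.arange(640),np.arange(400)),c['range_z'],M)
L=(W-I)@M[:3,:3]; t=(g>0)&(abs(L[...,2]+.0222)<.003); h=cv2.convexHull(L[t][:,:2].astype(np.float32)).reshape(-1,2); print('cap top hull tool',circ(h),np.median(L[t][:,2]))
A=np.c_[L[t][:,:2],np.ones(t.sum())]; print('cap tilt in tool',np.linalg.lstsq(A,L[t][:,2],rcond=None)[0][:2].round(4))
print('tcp',M[:3,3],'tilt',tilt(),'yaw',bot.state()['tool_rot'][2])
E
python3 w.py g.png
```

```text
spot [([307.9, 140.7], 0.62), ([125.7, 125.0], 0.57)]
light [  238    63   142   144 15515] [306. 134.] plate@.016 ((0.520438551902771, -0.1908852458000183), (0.09970923513174057, 0.09978694468736649), 73.84896850585938)
   as cap disc: tool xy [-0.0021 -0.0592] 0.02407799423179948 0.003325180018296483
light [  66   73  111   98 9411] [123. 121.] plate@.016 ((0.4918861389160156, -0.33440929651260376), (0.07896991819143295, 0.07465457171201706), 82.36742401123047)
   as cap disc: tool xy [-0.0674 -0.0647] 0.019039229692999583 0.002796984570282827
light [615  81  25  34 699] [628.  99.] plate@.016 ((0.5196278095245361, 0.0630224198102951), (0.02502722665667534, 0.018278103321790695), 7.9822187423706055)
   as cap disc: tool xy [ 0.1119 -0.0729] 0.0053317261058613155 0.0007863178207679978
light [ 283  258   59   54 2488] [312. 285.] plate@.016 ((0.651985764503479, -0.20104295015335083), (0.05324595794081688, 0.05381182208657265), 83.4067611694336)
   as cap disc: tool xy [0.0003 0.0001] 0.01196575199372421 0.00031030745917048387
light [   0  281   35  103 1834] [ 11. 343.] plate@.016 ((0.6745358109474182, -0.4886573851108551), (0.03254765272140503, 0.11482592672109604), 69.3001937866211)
   as cap disc: tool xy [-0.1405  0.0239] 0.020006268509612908 0.007715671506311661
grey [  94   95   55   56 2361] [121. 123.] floor@.010 [ 0.49123084 -0.3399951 ] 0.02185045246086964 0.00046008555109753116
grey [ 271  102   71   72 3935] [306. 138.] floor@.010 [ 0.52071742 -0.19103534] 0.02895693773463506 0.0004914557700153414
grey [   0  281   35  103 1809] [ 11. 343.] floor@.010 [ 0.67186746 -0.5268334 ] 0.04609209566827597 0.017569564937338945
cap top hull tool (array([ 0.00021149, -0.00101831]), np.float64(0.025910941884685082), np.float64(0.0005035191663579318)) -0.022406137573419537
cap tilt in tool [ 0.0043 -0.0137]
tcp [ 0.57000342 -0.19129514  0.14243709] tilt [-0.02  0.09  0.  ] yaw 1.4562999391685818
```

View pics/g.png

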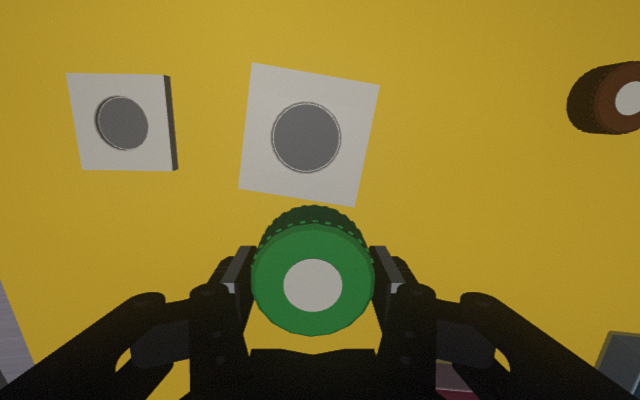

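The larger rest's well is at (306,138), centre (0.5204, -0.1910) and within 0.2 mm of the earlier plate fit. The cap is held square at (312,285).

Call:
jog_arm --steps '[{"tx": -0.27, "ty": -2.4, "tz": 0, "rx": 0, "ry": 0, "rz": 0, "fingers": 50}, {"tx": -0.28, "ty": -2.5, "tz": 0, "rx": 0, "ry": 0, "rz": 0, "fingers": 50}, {"tx": 0, "ty": 0, "tz": 3, "rx": 0, "ry": 0, "rz": 0, "fingers": 50}, {"tx": 0, "ty": 0, "tz": 3, "rx": 0, "ry": 0, "rz": 0, "fingers": 50}, {"tx": 0, "ty": 0, "tz": 2.5, "rx": 0, "ry": 0, "rz": 0, "fingers": 50}, {"tx": 0, "ty": 0, "tz": 0, "rx": 0, "ry": 0, "rz": 0, "fingers": 50}]'

```text
time: 13.7
ee_pos: [0.5172, -0.1882, 0.0604]
tool_rot: [3.14, 0.004, 1.458]
contact_force: [0.2, 0.7, -0.6]
finger_gap: 0.0515
```

```bash
sed -i 's/\[.5167,.1813\]/[.5209,-.1912]/' st.py; python3 st.py
```

```text
need -0.25690843844948286 0.4007363338524631 z 0.0604 tilt [ 0.1   0.24 -0.  ] F [ 0.2  0.7 -0.6] Ft [0.7 0.1 0.6] M [-0.01  0.01  0.02] gap 0.05153686599921646 j7 1.3105630790484741 yaw 1.4584780927449255 t 13.7
```

Call:
jog_arm --steps '[{"tx": -0.26, "ty": 0.4, "tz": 1, "rx": 0.1, "ry": 0.2, "rz": 0, "fingers": 50}, {"tx": 0, "ty": 0, "tz": 1, "rx": 0, "ry": 0, "rz": 0, "fingers": 50}, {"tx": 0, "ty": 0, "tz": 1, "rx": 0, "ry": 0, "rz": 0, "fingers": 50}, {"tx": 0, "ty": 0, "tz": 0, "rx": 0, "ry": 0, "rz": 0, "fingers": 50}]'

```text
time: 14.2
ee_pos: [0.5224, -0.1917, 0.0312]
tool_rot: [3.139, 0.002, 1.458]
contact_force: [-0.1, -0.9, -0.2]
finger_gap: 0.0516
```

```bash
python3 st.py
```

```text
need 0.03676719287811396 -0.15034753955909483 z 0.0312 tilt [ 0.17  0.09 -0.  ] F [-0.1 -0.9 -0.2] Ft [-0.9  0.   0.2] M [ 0.03  0.04 -0.02] gap 0.0515682821491903 j7 1.2894221951798772 yaw 1.4583602117016659 t 14.2
```

Call:
jog_arm --steps '[{"tx": 0.04, "ty": -0.15, "tz": 0.3, "rx": 0.1, "ry": 0.1, "rz": 0, "fingers": 50}, {"tx": 0, "ty": 0, "tz": 0.2, "rx": 0, "ry": 0, "rz": 0, "fingers": 50}, {"tx": 0, "ty": 0, "tz": 0, "rx": 0, "ry": 0, "rz": 0, "fingers": 50}]'

```text
time: 14.58
ee_pos: [0.5212, -0.191, 0.0264]
tool_rot: [3.14, -0.0, 1.459]
contact_force: [-0.4, -0.4, -0.5]
finger_gap: 0.0513
```

```bash
python3 st.py
```

```text
need -0.02095302960454415 -0.02297225623769653 z 0.0264 tilt [ 0.1  -0.01  0.  ] F [-0.4 -0.4 -0.5] Ft [-0.5 -0.3  0.5] M [ 0.01 -0.    0.02] gap 0.05128340465007213 j7 1.286324918500078 yaw 1.4585547767381752 t 14.575
```

Call:
jog_arm --steps '[{"tx": -0.02, "ty": -0.02, "tz": 0.15, "rx": 0, "ry": 0, "rz": 0, "fingers": 50}, {"tx": 0, "ty": 0, "tz": 0.15, "rx": 0, "ry": 0, "rz": 0, "fingers": 50}, {"tx": 0, "ty": 0, "tz": 0.15, "rx": 0, "ry": 0, "rz": 0, "fingers": 50}]'

```text
time: 14.95
ee_pos: [0.5211, -0.1914, 0.0219]
tool_rot: [3.139, 0.0, 1.458]
contact_force: [-0.6, -0.2, -0.7]
finger_gap: 0.0513
```

```bash
python3 st.py
```

```text
need 0.014112952177826547 -0.024585869425320893 z 0.0219 tilt [ 0.13  0.   -0.  ] F [-0.6 -0.2 -0.7] Ft [-0.3 -0.6  0.7] M [-0.03  0.06 -0.02] gap 0.05125264858439574 j7 1.282534216543534 yaw 1.4583787924853264 t 14.95
```

Call:
jog_arm --steps '[{"tx": 0, "ty": -0.02, "tz": 0.12, "rx": 0, "ry": 0, "rz": 0, "fingers": 50}, {"tx": 0, "ty": 0, "tz": 0.12, "rx": 0, "ry": 0, "rz": 0, "fingers": 50}, {"tx": 0, "ty": 0, "tz": 0.1, "rx": 0, "ry": 0, "rz": 0, "fingers": 50}]'

```text
time: 15.32
ee_pos: [0.5209, -0.1913, 0.0182]
tool_rot: [3.139, -0.0, 1.458]
contact_force: [-0.1, -0.5, -0.8]
finger_gap: 0.0516
```

```bash
python3 st.py
```

```text
need 0.008609911498803425 -0.0013845482417585823 z 0.0182 tilt [ 0.12 -0.    0.  ] F [-0.1 -0.5 -0.8] Ft [-0.5 -0.1  0.8] M [ 0.01  0.06 -0.  ] gap 0.051550608798006936 j7 1.279356475827563 yaw 1.458482526166896 t 15.325
```

Call:
jog_arm --steps '[{"tx": 0, "ty": 0, "tz": 0.06, "rx": 0, "ry": 0, "rz": 0, "fingers": 50}, {"tx": 0, "ty": 0, "tz": 0.06, "rx": 0, "ry": 0, "rz": 0, "fingers": 50}]'

```text
time: 15.58
ee_pos: [0.5211, -0.1913, 0.0176]
tool_rot: [3.139, 0.0, 1.458]
contact_force: [-5.4, -0.1, 11.9]
finger_gap: 0.051
```

```bash
python3 st.py
```

```text
need 0.01207296254970312 -0.019216383545595166 z 0.0176 tilt [ 0.12  0.02 -0.  ] F [-5.4 -0.1 11.9] Ft [ -0.7  -5.3 -12. ] M [0.34 1.13 0.07] gap 0.051034622023219456 j7 1.2782377050881146 yaw 1.4584178462936828 t 15.575
```

Floor contact came at the predicted height (0.0177 expected). Now I release.

Call:
jog_arm --steps '[{"tx": 0, "ty": 0, "tz": 0, "rx": 0, "ry": 0, "rz": 0, "fingers": 66}, {"tx": 0, "ty": 0, "tz": 0, "rx": 0, "ry": 0, "rz": 0, "fingers": 72}, {"tx": 0, "ty": 0, "tz": 0, "rx": 0, "ry": 0, "rz": 0, "fingers": 100}, {"tx": 0, "ty": 0, "tz": 0, "rx": 0, "ry": 0, "rz": 0, "fingers": 100}, {"tx": 0, "ty": 0, "tz": 0, "rx": 0, "ry": 0, "rz": 0, "fingers": 100}, {"tx": 0, "ty": 0, "tz": -2, "rx": 0, "ry": 0, "rz": 0, "fingers": 100}, {"tx": 0, "ty": 0, "tz": -3, "rx": 0, "ry": 0, "rz": 0, "fingers": 100}, {"tx": 0, "ty": 0, "tz": -4, "rx": 0, "ry": 0, "rz": 0, "fingers": 100}]'

```text
time: 16.58
ee_pos: [0.5197, -0.1905, 0.1102]
tool_rot: [-3.14, -0.002, 1.46]
contact_force: [-0.1, -0.5, 0.0]
finger_gap: 0.0856
```

Call:
jog_arm --steps '[{"tx": 0, "ty": 1, "tz": -3, "rx": 0, "ry": 0, "rz": 0, "fingers": 100}, {"tx": 0, "ty": 0, "tz": 0, "rx": 0, "ry": 0, "rz": 0, "fingers": 100}]'

```text
time: 16.82
ee_pos: [0.5318, -0.1915, 0.1468]
tool_rot: [3.137, 0.001, 1.46]
contact_force: [-0.1, -0.1, -1.4]
finger_gap: 0.0853
```

```bash
python3 cap.py 0.040 i.png; python3 - <<'E'
from h import *
M=T(); c=bot.capture('wrist'); W=world(c,*np.meshgrid(np.arange(640),np.arange(400)),c['range_z'],M); hsv=cv2.cvtColor(c['color'],cv2.COLOR_RGB2HSV)
t=(hsv[...,0]>45)&(hsv[...,0]<85)&(hsv[...,1]>90)&(abs(W[...,2]-.04)<.006); P=W[t]
print(np.linalg.lstsq(np.c_[P[:,:2],np.ones(len(P))],P[:,2],rcond=None)[0][:2],bot.state()['contact_force'])
E
```

```text
comp [ 278  152   66   68 2648] [310.9 185.3]
top pts 2509 0.040126836568914914
top hull ((0.519975483417511, -0.19126392900943756), 0.026163052767515182) (array([ 0.52012795, -0.1912335 ]), np.float64(0.025680944152175755), np.float64(0.0004135069992532679))
disc [296 175  31  30 741] [ 0.52103882 -0.19118857] 0.011799024088318615 0.0004899428519977468
tcp [ 0.5318 -0.1915  0.1468] yaw [3.13856053e+00 2.56591871e-04 1.46013285e+00] need tx,ty cm -0.0898580092162112 -1.0700690430919926 j7 1.3771063662237164
[0.01254655 0.00368267] [ 0.2711483   0.45233339 -0.26895273]
```

View pics/i.png

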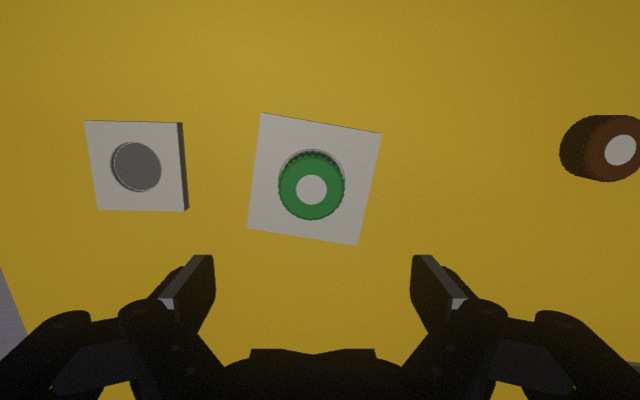

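The cap sits in the larger rest's well at (311,186), top at 40 mm as it should be when home, and level. I'm handing in.

```bash
python3 -c "
from h import *
print(bot.close_job())"
```

```text
the job is handed in; nothing more can be done
None
```

The green cap is off its bottle and sitting home in the well of the larger white rest, released. I handed the job in at about 17 s of the 72 s allowed; it gives no verdict.

- **Unscrewing:** one stroke of about 283° anticlockwise was enough, so I never had to regrip. A gentle pull then raised the cap 5.3 mm with no resistance. I kept hold of it and lifted it straight up before carrying it over. The wrist force stayed below about 5 N while unscrewing.
- **Placing:** the cap touched the well floor at the predicted height, with about 12 N at the wrist, and I released it there.
- **Last checks:**
  - The cap top was 40.1 mm above the bench, against 40 mm when fully home.
  - The cap axis was within about 0.7 mm of the well's axis.
  - The cap's top face showed about 0.013 rad of tilt.
  - The gripper was open and about 10 cm clear, with no real contact force.
- **Small disagreements:**
  - The two cap-centre estimates, from the light disc and from the rim, differed by about 1 mm.
  - While turning, the tool rose up to about 2 mm more than the thread pitch alone would give, close to the 1.5 mm of play.
- **Not checked:** I did not look at the tip boxes and tube rack again at the end, though the arm's path did not go near them.

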